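Turn the refill sign on the rolling cart and close its tier

ROBOT

A 7-joint arm with a two-finger parallel gripper is mounted at the origin on the work surface. World frame = base frame: x ahead of the robot, y to its left, z up, the work surface at z = 0. Lengths are in m, angles in rad, forces in N, time in s.
With the tool pointing down it reaches from about 0.425 to 0.875 m from the base axis. Payload 4.7 kg.
Tool frame: the origin (TCP) lies between the finger pads; the fingertips stand 14 mm ahead of it and the grasp point (between the pads) lies 5 mm behind it; z points along the fingers, y is the line along which they close (so a half turn about z gives the same grasp; the last joint's range is limited). The gripper opens to 87 mm and grips with 3 to 60 N. Pads are 19 mm wide; open, the fingers measure 117 mm over their backs; the gripper's body (75 mm by 190 mm) begins 51 mm behind the grasp point.
Start: joints at [-1.087, 0.321, -0.07, 1.45, 0.023, 1.371, -0.057], TCP at [0.294, 0.58, 0.237] pointing down, gripper open.
Joint ranges: [-2.86, 2.86], [-0.3, 2.09], [-1.38, 1.24], [0.06, 2.45], [-1.56, 4.7], [0.09, 2.05], [-2.69, 2.69]. Speed limits (rad/s): [2.57, 2.57, 3.14, 3.14, 3.14, 3.14, 3.14].

INTERFACE

Orientations are given as a rotation vector (axis times angle).
In Python, from bench import ctrl gives the robot as it stands.
- The arm moves only by the tool step_arm, never from a script. Its argument "commands" is a list of rows, each an object with "travel": the shift along the tool's x, y, z in m, a list of three; "turn": the turn, a rotation vector about the tool's x, y, z in degrees, a list of three. A call has 1 to 5 rows; each row is the pose to reach, as a shift and turn from the pose commanded when the call began, along the tool's axes at that moment; what a row does not reach only later rows make up. A row lasts 1/10 s, in which the tool goes at most 50 mm and 8.59 degrees, less where a joint would pass 70% of its speed; a pose out of reach is approached as far as the arm can. A call with a gripper value outside its range is refused whole. "gripper" is the opening, from 0 (shut) to 1 (fully open), set as the call begins (left out, the last holds). The fingers move at their own pace and stop on an object; "force" is the grip in N (left out, the last holds). Time passes only in rows, so rows that repeat a pose let the fingers close. It gives the time, the measured TCP pose, the force, the opening and the grip force at its end, in the units of the state.
- ctrl.get_state(): the state, without advancing time (a new reading comes with each control period).
- ctrl.get_image(name): name is "scene" or "top" or "wrist"; returns the picture (400x640x3 uint8, red, green, blue); there is no depth.
- ctrl.camera_model(name): a dict with "fx", "fy", "cx", "cy" (pixels), "R" (3x3) and "t" (3): a world point X has camera coordinates R X + t; the wrist camera has in their place "T_tool_cam" (4x4, takes a point from camera to tool coordinates, whose origin is the TCP and whose axes are the flange's). Camera axes: x right, y down, z forward; pixel columns grow to the right and rows downward; lengths in m; the calibration is good to about 2 mm. A picture is of the moment at which its call begins: read the wrist's pose just before it. camera_model takes no time and is no camera call.
- ctrl.close_job(): hands the job in; it is judged then, once.
The state is a dict: "time": time; "joint_positions": joint angles; "qd": joint speeds; "joint_torque": joint torques, N m; "position": TCP position; "tool_rot": TCP orientation; "ft_force": force on the tool from outside, world axes, zero at the start; "torque": the same for the moment, N m; "grip_width": opening from 0.0 (shut) to 1.0 (fully open); "grip_force": force on a finger pad.
Only numpy, scipy, OpenCV 4.12 (cv2) and the standard library are available. Lean on these libraries where they do the work, as an engineer would, in place of code of your own. Each camera call takes 0.05 s, during which the arm holds its last target. There are 200 camera calls.

TASK

The jar on the rolling cart has just been refilled: turn the pivoted two-sided sign in the cart's drawn-out top tier over by half a turn (either way), so that its other face, the solid jar shape, looks out over the tier's front end, and leave it standing straight up. The top tier must end slid fully home on its smooth runners, eased in without slamming, with the jar and cup behind the sign and the mug and pepper mill on the counter still standing.

Things in the scene. Friction and masses are not known exactly. Their poses are not given: they have to be found in the camera images.
- sign_pivot (a point): Middle of the sign's level pivot axis, 135 mm above the counter, fixed in the tier, 90 mm behind its front face. Axes: x to the rear of the cart (the way the tier goes home), y along the pivot, z up. The sign is a balanced bamboo plate, 120 mm wide along y, 84 mm high, 10 mm thick, pivoted across its middle: upright it spans 93 to 177 mm above the counter.
- sign_plate (a point): Centre of the sign plate, turning with it: x is square to the plate, from its outline face to its solid face, z towards the edge that is on top at the start. One face carries the outline of an empty jar, the other a solid jar, both inlaid in dark wood, 38 by 43 mm, mid-face, nearly flush; the outer 19 mm along the upper and lower edges are bare and flat.
- sign_stand (a point): Middle of the stand's aluminium foot, on the tier's floor straight below the pivot; axes as sign_pivot. Two upright cheeks carry the pivot: 16 mm wide in x, 4 mm thick, inner faces 67 mm either side of the middle, tops 11 mm above the axis, thumb nuts outside them out to 81 mm. Nothing stands within 65 mm behind the axis, nor in front of it above the rim.
- sign (a joint): Turn of the sign, rad. 0: upright, outline face to the front; positive: its first top edge has gone to the rear, negative: to the front. Starts within 0.25 of 0, turns either way to 3.6, no catch; upright with the solid face to the front is 3.14 or -3.14. The pivot rubs with 0.05 N m (1.2 N at the plate's edge) and holds the sign wherever it is left.
- tier (a joint): How far the top tier is drawn out, m: 0 is fully home against its stop, 0.17 fully out. It starts 0.05 to 0.12 out. It runs very easily (1.5 N moves it) and has no latch, so shoving the sign to the front or rear moves the tier along. Tin, coaster and scoop lie at its rear.
- tier_front (a point): Middle of the top of the tier's front rim, 80 mm above the counter, at the outer face; axes as sign_pivot (x is the way home). The tier is a pale blue metal tray 240 mm wide, 500 mm long, floor 16 mm above the counter, walls 12 to 80 mm; its flat front wall can be pushed. The counter (height 0, its edge at x = 0.48 m from the robot) may lie under and before it.
- jar: Glass jar with steel cap, 68 mm across, 115 mm high, standing on the tier behind the sign. Origin: centre of its underside.
- cup: Yellow silicone cup with lid, 78 mm across, 96 mm high, standing on the tier behind the sign, beside the jar. Origin: centre of its underside.
- mug: White mug, 82 mm across, 92 mm high, on the counter to the left. Origin: centre of its underside.
- mill: Dark wooden pepper mill, 56 mm across, 145 mm high, on the counter to the right. Origin: centre of its underside.
There are look-alikes about, which are no part of the job. Several things have the shape of the mill; the one meant has the colours described above.

How it is judged:
By the outcome, as a careful person would: the job done as asked, in the order asked, and still so for the second after the job is handed in, with the robot touching nothing.
It also fails if it takes over 62 s, if anything falls off the work surface, if the arm or the gripper's body presses on something with over 40 N, if the wrist force passes 120 N, or if a joint passes its speed limit or range.

## Working session

There is one attempt and no reset: what is moved stays moved. The work goes in short steps, Python scripts to look and compute and a tool call to move; the robot and the scene stay as the last step left them, time stands still between calls to the robot, and variables do not carry over. Pictures are saved under pics/ and viewed, at most 10 in all, crops included, and the job is handed in when it is done.

Besides the shell and the picture viewer there is one more tool, called as a command line: name --argument value ..., lists and objects as JSON in quotes. step_arm: Moves the arm, as the interface text tells. Its arguments: {"type":"object","properties":{"commands":{"type":"array"},"gripper":{"type":"number"},"force":{"type":"number"}},"required":["commands"]}

```bash
mkdir -p pics
python3 - <<'E'
from bench import ctrl
import cv2,numpy as np
for n in ["scene","top"]:
    im=ctrl.get_image(n); cv2.imwrite(f"pics/{n}0.png",im[:,:,::-1])
    m=ctrl.camera_model(n); print(n,{k:np.round(v,4).tolist() for k,v in m.items()})
s=ctrl.get_state(); print(s)
print(ctrl.camera_model("wrist"))
E
```

```text
scene {'fx': 362.6025, 'fy': 362.6025, 'cx': 320.2581, 'cy': 198.6754, 'R': [[-0.1602, 0.9871, 0.0072], [0.7012, 0.119, -0.703], [-0.6948, -0.1076, -0.7112]], 't': [0.0705, -0.2838, 1.6391]}
top {'fx': 367.4482, 'fy': 367.4482, 'cx': 328.356, 'cy': 204.8284, 'R': [[0.0084, -0.9999, -0.0133], [-0.9917, -0.0067, -0.1286], [0.1285, 0.0143, -0.9916]], 't': [0.0064, 0.5047, 1.0089]}
{'time': 0.1, 'joint_positions': array([-1.08688686,  0.32177039, -0.07005881,  1.45154253,  0.02259512,
        1.37079728, -0.05692224]), 'qd': array([ 0.00010862, -0.00373838, -0.00045298, -0.00299639,  0.00079174,
        0.00115604,  0.00088652]), 'joint_torque': array([ 5.23414997e-05, -4.92572629e+01, -4.05492643e-01, -3.13398778e+01,
       -6.39691134e-02,  3.94059252e-02,  6.59093848e-05]), 'position': array([0.29410926, 0.57913161, 0.23556194]), 'tool_rot': array([-7.31165338e-01, -3.05500440e+00,  2.67546914e-03]), 'ft_force': array([-1.20901281,  0.77352939,  0.15015191]), 'torque': array([-0.00459684, -0.02641543,  0.01802006]), 'grip_force': 0.0, 'grip_width': 1.0007311703971409}
{'fx': 280.4076361100682, 'fy': 280.4076361100682, 'cx': 316.46881506132206, 'cy': 200.2867986396122, 'T_tool_cam': array([[ 2.58385616e-04, -9.66540097e-01, -2.56515445e-01,
         6.97654584e-02],
       [ 9.99999961e-01,  2.75706287e-04, -3.15597974e-05,
         1.54676929e-04],
       [ 1.01226731e-04, -2.56515427e-01,  9.66540131e-01,
        -1.47990418e-01],
       [ 0.00000000e+00,  0.00000000e+00,  0.00000000e+00,
         1.00000000e+00]])}
```

View pics/scene0.png

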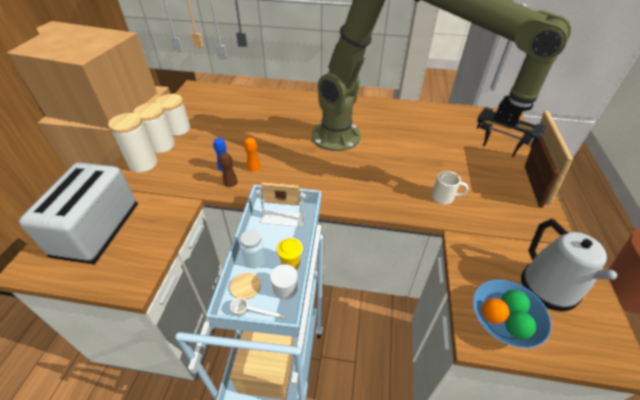

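View pics/top0.png

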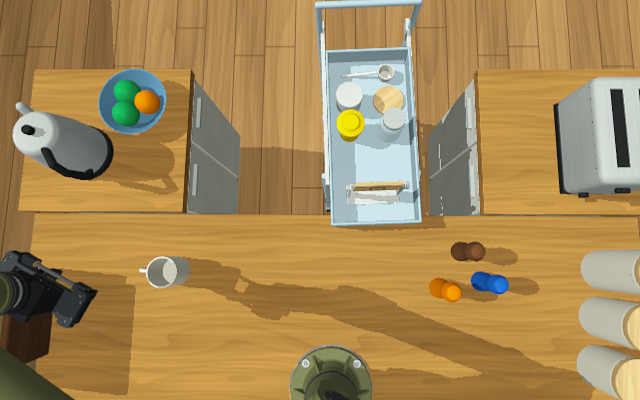

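The scene view shows the cart beyond the counter, with the sign near its front end. In the top view the front rim corners are at about (331,223) and (421,221), the rear corners at (328,50) and (411,47), and the sign top at about (377,185). The mill is at (468,251) and the mug at (165,272).

```bash
cat > h.py <<'E'
from bench import ctrl
import numpy as np, cv2
from scipy.spatial.transform import Rotation as Ro
def cam(n,s=None):
    m=ctrl.camera_model(n)
    K=np.array([[m['fx'],0,m['cx']],[0,m['fy'],m['cy']],[0,0,1]])
    if n!='wrist': return K,np.array(m['R']),np.array(m['t'])
    s=s or ctrl.get_state(); T=np.eye(4);T[:3,:3]=Ro.from_rotvec(s['tool_rot']).as_matrix();T[:3,3]=s['position']
    W=np.linalg.inv(T@m['T_tool_cam']); return K,W[:3,:3],W[:3,3]
def atz(c,uv,z):
    K,R,t=c; d=R.T@np.linalg.solve(K,[*uv,1]); o=-R.T@t
    return o+d*(z-o[2])/d[2]
E
python3 - <<'E'
from h import *
c=cam('top')
for uv,z in [((331,223),.08),((421,221),.08),((328,50),.08),((411,47),.08),((347,187),.177),((409,184),.177),((460,251),.0),((350,125),.096),((394,119),.115)]: print(uv,np.round(atz(c,uv,z),3))
im=cv2.imread('pics/top0.png');a=cv2.resize(im[160:240,315:435],None,fx=5,fy=5,interpolation=2)
im=cv2.imread('pics/scene0.png');b=cv2.resize(im[175:275,225:345],None,fx=5,fy=5,interpolation=2)[:,:]
cv2.imwrite('pics/c1.png',cv2.resize(np.vstack([a,b]),None,fx=.66,fy=.66))
E
```

```text
(331, 223) [0.449 0.002 0.08 ]
(421, 221) [ 0.456 -0.239  0.08 ]
(328, 50) [0.945 0.014 0.08 ]
(411, 47) [ 0.954 -0.223  0.08 ]
(347, 187) [ 0.53  -0.037  0.177]
(409, 184) [ 0.539 -0.189  0.177]
(460, 251) [ 0.378 -0.367  0.   ]
(350, 125) [ 0.717 -0.048  0.096]
(394, 119) [ 0.727 -0.165  0.115]
```

View pics/c1.png

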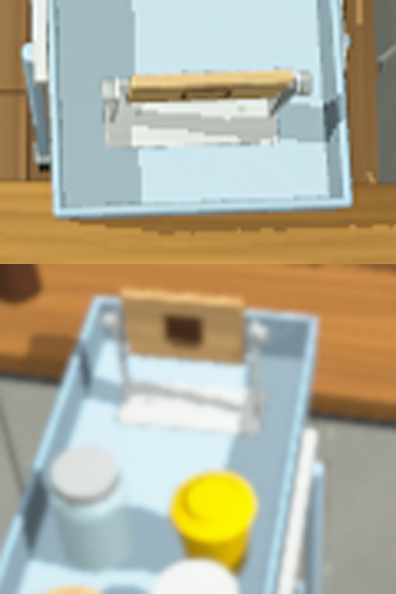

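The crop shows the front face and plate top at about (355–405, 181–186), nearly upright. The solid face looks towards the rear camera, as stated. Now I'll plan the approach.

```bash
cat >> h.py <<'E'
PSI=np.deg2rad(1.65)
R0=np.array([[0,1,0],[1,0,0],[0,0,-1.]]).T.T
def Rt(th,psi=PSI,spin=0):  # th deg: tool points th towards rear from down
    return Ro.from_euler('z',psi)*Ro.from_euler('y',-np.deg2rad(th))*Ro.from_matrix(R0)*Ro.from_euler('z',np.deg2rad(spin))
def goto(p,th,n=1,spin=0):
    s=ctrl.get_state(); R=Ro.from_rotvec(s['tool_rot']); p0=s['position']; Rf=Rt(th,spin=spin)
    rv=(R.inv()*Rf).as_rotvec(); P=lambda f:(p0+f*(np.array(p)-p0),R*Ro.from_rotvec(f*rv))
    for k in range(n):
        a,Ra=P(k/n); b,Rb=P((k+1)/n)
        print('travel',np.round(Ra.inv().apply(b-a),4).tolist(),'turn',np.round(np.degrees((Ra.inv()*Rb).as_rotvec()),2).tolist())
def near(piv,r,th): # TCP for plate held so TCP is at radius r from pivot, tool tilt th
    return np.array(piv)-r*Rt(th).as_matrix()[:,2]
E
python3 -c "
from h import *
goto([.5425,-.116,.30],0,3)"
```

```text
travel [-0.1787, -0.1692, -0.0212] turn [-0.03, 0.02, 20.48]
travel [-0.2266, -0.0959, -0.0213] turn [-0.03, 0.02, 20.48]
travel [-0.2458, -0.0106, -0.0214] turn [-0.03, 0.02, 20.48]
```

step_arm --commands '[{"travel": [-0.179, -0.169, -0.021], "turn": [0, 0, 20.5]}, {"travel": [-0.179, -0.169, -0.021], "turn": [0, 0, 20.5]}, {"travel": [-0.179, -0.169, -0.021], "turn": [0, 0, 20.5]}, {"travel": [-0.179, -0.169, -0.021], "turn": [0, 0, 20.5]}, {"travel": [-0.179, -0.169, -0.021], "turn": [0, 0, 20.5]}]'

```text
time: 0.6
position: [0.3778, 0.3454, 0.2574]
tool_rot: [-1.264, -2.876, 0.001]
ft_force: [1.3, -1.3, 0.4]
grip_width: 1.001
grip_force: 0.0
```

step_arm --commands '[{"travel": [-0.227, -0.096, -0.021], "turn": [0, 0, 20.5]}, {"travel": [-0.227, -0.096, -0.021], "turn": [0, 0, 20.5]}, {"travel": [-0.227, -0.096, -0.021], "turn": [0, 0, 20.5]}, {"travel": [-0.227, -0.096, -0.021], "turn": [0, 0, 20.5]}, {"travel": [-0.227, -0.096, -0.021], "turn": [0, 0, 20.5]}]'

```text
time: 1.1
position: [0.4605, 0.1133, 0.2786]
tool_rot: [-1.756, -2.605, -0.0]
ft_force: [1.2, 0.9, -0.1]
grip_width: 0.998
grip_force: 0.0
```

step_arm --commands '[{"travel": [-0.246, -0.011, -0.021], "turn": [0, 0, 20.5]}, {"travel": [-0.246, -0.011, -0.021], "turn": [0, 0, 20.5]}, {"travel": [-0.246, -0.011, -0.021], "turn": [0, 0, 20.5]}, {"travel": [-0.246, -0.011, -0.021], "turn": [0, 0, 20.5]}, {"travel": [-0.246, -0.011, -0.021], "turn": [0, 0, 20.5]}]'

```text
time: 1.6
position: [0.5427, -0.1186, 0.2997]
tool_rot: [2.191, 2.251, 0.0]
ft_force: [-0.1, 0.2, 0.5]
grip_width: 0.998
grip_force: 0.0
```

Run:
```python
from h import *
s=ctrl.get_state();c=cam('wrist',s); im=ctrl.get_image('wrist'); cv2.imwrite('pics/w1.png',im[:,:,::-1])
np.savez('w1.npz',K=c[0],R=c[1],t=c[2]); print(s['time'],s['position'],s['tool_rot'],s['joint_positions'],s['ft_force'])
K,R,t=c
for X in [(.5425,-.116+.06,.177),(.5425,-.116-.06,.177),(.5425,-.116+.06,.093),(.4525,-.1185,.08)]:
    q=K@(R@np.array(X)+t); print(X,q[:2]/q[2])
```

```text
1.6 [ 0.54269698 -0.11856193  0.29968986] [2.19083302e+00 2.25145854e+00 4.96300729e-04] [-0.40179875  0.09698639  0.61748737  1.6116139  -0.05670549  1.45073623
  0.24754315] [-0.11697877  0.22260188  0.49569659]
(0.5425, -0.05600000000000001, 0.177) [317.81857285 134.0521031 ]
(0.5425, -0.176, 0.177) [314.52808755 251.43208642]
(0.5425, -0.05600000000000001, 0.093) [317.50755458 132.11219668]
(0.4525, -0.1185, 0.08) [248.44766344 178.34433459]
```

View pics/w1.png

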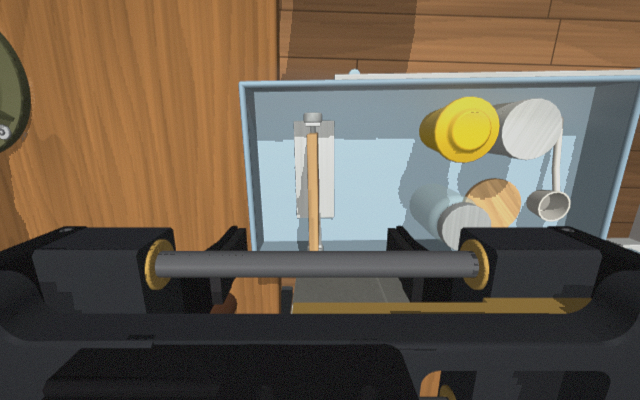

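The wrist view shows the plate top edge at columns 308–318, upright, with its left end at row 133. The front rim runs along column 248 and the nut is at (313,118). That puts the pivot at x≈0.539. I'll go down and grip the top edge.

```bash
python3 -c "
from h import *
goto([.539,-.116,.171],0,1)"
```

```text
travel [0.0131, -0.0048, 0.1292] turn [0.15, 0.42, -0.65]
```

```bash
python3 -c "
from h import *
s=ctrl.get_state();print(s['time'],s['position'],s['qd'])
goto([.539,-.116,.171],0,1)"
```

```text
1.65 [ 0.54362542 -0.1280334   0.30026038] [-0.02850175 -0.06724379 -0.03171092  0.07274965  0.05415657  0.03519357
 -0.19740012]
travel [0.0131, -0.0048, 0.1292] turn [0.15, 0.42, -0.65]
```

step_arm --commands '[{"travel": [0, 0, 0], "turn": [0, 0, 0]}, {"travel": [0, 0, 0.03], "turn": [0, 0, 0]}, {"travel": [0, 0, 0.03], "turn": [0, 0, 0]}, {"travel": [0, 0, 0.03], "turn": [0, 0, 0]}]' --gripper 0.6

```text
time: 2.05
position: [0.5421, -0.1149, 0.2692]
tool_rot: [-2.187, -2.253, 0.001]
ft_force: [1.1, -0.2, -0.1]
grip_width: 0.725
grip_force: 0.0
```

```bash
python3 -c "
from h import *
s=ctrl.get_state();print(s['time'],s['position'],s['qd'])
goto([.539,-.116,.171],0,1)"
```

```text
2.05 [ 0.54208216 -0.11485658  0.26920854] [ 0.0019245  -0.01243731  0.00813908 -0.03250604  0.00173958 -0.00217789
  0.0026488 ]
travel [-0.0011, -0.0029, 0.0982] turn [-0.1, -0.04, 0.05]
```

step_arm --commands '[{"travel": [0, -0.003, 0.03], "turn": [0, 0, 0]}, {"travel": [-0.001, -0.003, 0.06], "turn": [0, 0, 0]}, {"travel": [-0.001, -0.003, 0.085], "turn": [0, 0, 0]}, {"travel": [-0.001, -0.003, 0.098], "turn": [0, 0, 0]}, {"travel": [-0.001, -0.003, 0.098], "turn": [0, 0, 0]}]'

```text
time: 2.55
position: [0.5391, -0.1166, 0.1709]
tool_rot: [-2.188, -2.252, 0.002]
ft_force: [-0.1, -0.5, -0.6]
grip_width: 0.601
grip_force: 0.0
```

step_arm --commands '[{"travel": [0, 0, 0], "turn": [0, 0, 0]}, {"travel": [0, 0, 0], "turn": [0, 0, 0]}, {"travel": [0, 0, 0], "turn": [0, 0, 0]}, {"travel": [0, 0, 0], "turn": [0, 0, 0]}, {"travel": [0, 0, 0], "turn": [0, 0, 0]}]' --gripper 0.0 --force 8

```text
time: 3.05
position: [0.5399, -0.1174, 0.172]
tool_rot: [2.19, 2.252, 0.001]
ft_force: [-0.1, -1.0, 0.1]
grip_width: 0.233
grip_force: 0.0
```

step_arm --commands '[{"travel": [0, 0, 0], "turn": [0, 0, 0]}, {"travel": [0, 0, 0], "turn": [0, 0, 0]}, {"travel": [0, 0, 0], "turn": [0, 0, 0]}]'

```text
time: 3.35
position: [0.5395, -0.1174, 0.1717]
tool_rot: [-2.19, -2.252, 0.0]
ft_force: [-1.7, -0.5, 1.4]
grip_width: 0.119
grip_force: 8.0
```

```bash
python3 -c "
from h import *
s=ctrl.get_state();p=s['position'];print(s)
# arc from current pose: relative travel for tilt th, radius r
r=p[2]-.135
R=Rt(0)
for th in range(4,81,4): print(th, np.round(R.inv().apply(near([p[0],p[1],.135],r,th)-p),4))"
```

```text
{'time': 3.35, 'joint_positions': array([-0.38447512,  0.17026996,  0.61144088,  1.80206747, -0.10453345,
        1.20168206,  0.28579331]), 'qd': array([-0.00133951,  0.00182277, -0.00019942, -0.00132661,  0.00109289,
       -0.0012551 , -0.00278881]), 'joint_torque': array([  0.03410601, -32.23149061,   3.12723152, -29.28942919,
        -0.13903989,  -0.24813135,  -0.10935289]), 'position': array([ 0.53954745, -0.11741414,  0.17167184]), 'tool_rot': array([-2.19022333e+00, -2.25198654e+00,  8.51569756e-05]), 'ft_force': array([-1.70242029, -0.45622384,  1.37504924]), 'torque': array([-0.04554064,  0.21268111,  0.137962  ]), 'grip_force': 7.996529638767242, 'grip_width': 0.11887291859646922}
4 [-0.     -0.0026  0.0001]
8 [-0.     -0.0051  0.0004]
12 [-0.     -0.0076  0.0008]
16 [ 0.     -0.0101  0.0014]
20 [ 0.     -0.0125  0.0022]
24 [-0.     -0.0149  0.0032]
28 [-0.     -0.0172  0.0043]
32 [-0.     -0.0194  0.0056]
36 [ 0.     -0.0216  0.007 ]
40 [-0.     -0.0236  0.0086]
44 [-0.     -0.0255  0.0103]
48 [-0.     -0.0273  0.0121]
52 [ 0.     -0.0289  0.0141]
56 [ 0.     -0.0304  0.0162]
60 [-0.     -0.0318  0.0183]
64 [-0.     -0.033   0.0206]
68 [-0.     -0.034   0.0229]
72 [-0.     -0.0349  0.0253]
76 [-0.     -0.0356  0.0278]
80 [-0.     -0.0361  0.0303]
```

step_arm --commands '[{"travel": [0, -0.0026, 0.0001], "turn": [-4, 0, 0]}, {"travel": [0, -0.0051, 0.0004], "turn": [-8, 0, 0]}, {"travel": [0, -0.0076, 0.0008], "turn": [-12, 0, 0]}, {"travel": [0, -0.0101, 0.0014], "turn": [-16, 0, 0]}, {"travel": [0, -0.0125, 0.0022], "turn": [-20, 0, 0]}]'

```text
time: 3.85
position: [0.5271, -0.1177, 0.1693]
tool_rot: [2.003, 2.06, 0.366]
ft_force: [2.4, -1.6, -3.3]
grip_width: 0.116
grip_force: 8.0
```

step_arm --commands '[{"travel": [0, -0.0026, 0.0001], "turn": [-4, 0, 0]}, {"travel": [0, -0.0051, 0.0004], "turn": [-8, 0, 0]}, {"travel": [0, -0.0076, 0.0008], "turn": [-12, 0, 0]}, {"travel": [0, -0.0101, 0.0014], "turn": [-16, 0, 0]}, {"travel": [0, -0.0125, 0.0022], "turn": [-20, 0, 0]}]'

```text
time: 4.35
position: [0.5161, -0.1173, 0.163]
tool_rot: [1.796, 1.85, 0.669]
ft_force: [-0.5, 9.7, 3.3]
grip_width: 0.118
grip_force: 8.0
```

```bash
python3 -c "
from h import *
s=ctrl.get_state();p=s['position'];print(p,s['joint_positions'],s['ft_force'],s['torque'],s['grip_width']);R=Ro.from_rotvec(s['tool_rot']);print((R*Rt(0).inv()).as_rotvec(True))
print(near([.53955,-.1174,.135],.0367,40))"
```

```text
[ 0.51607177 -0.11733603  0.16297031] [ 0.0084041  -0.30123938  0.27768262  2.39350615 -0.33938327  0.39636012
  0.60238367] [-0.51061176  9.71124184  3.27263108] [1.34337862 0.42222484 1.35809996] 0.11847329958880122
[  1.1841069  -39.73278026   0.05392946]
[ 0.51596948 -0.11807926  0.16311383]
```

The arm is close to the q2 limit here, because the grip is too close to the base at this tilt. I'll ease the sign and tier 40 mm rearward while holding the plate, then go on turning.

step_arm --commands '[{"travel": [0, 0.003, 0.0026], "turn": [0, 0, 0]}, {"travel": [0, 0.006, 0.0052], "turn": [0, 0, 0]}, {"travel": [0, 0.009, 0.0077], "turn": [0, 0, 0]}, {"travel": [0, 0.0122, 0.0103], "turn": [0, 0, 0]}, {"travel": [0, 0.0153, 0.0129], "turn": [0, 0, 0]}]'

```text
time: 4.85
position: [0.5366, -0.1182, 0.1625]
tool_rot: [1.799, 1.85, 0.665]
ft_force: [-2.5, -6.8, -3.8]
grip_width: 0.115
grip_force: 8.0
```

step_arm --commands '[{"travel": [0, 0.003, 0.0026], "turn": [0, 0, 0]}, {"travel": [0, 0.006, 0.0052], "turn": [0, 0, 0]}, {"travel": [0, 0.009, 0.0077], "turn": [0, 0, 0]}, {"travel": [0, 0.0122, 0.0103], "turn": [0, 0, 0]}, {"travel": [0, 0.0153, 0.0129], "turn": [0, 0, 0]}]'

```text
time: 5.35
position: [0.5568, -0.1174, 0.1624]
tool_rot: [1.799, 1.851, 0.666]
ft_force: [-1.9, -7.1, -1.9]
grip_width: 0.113
grip_force: 8.0
```

```bash
python3 -c "
from h import *
s=ctrl.get_state();p=s['position'];print(p,s['joint_positions'],s['ft_force'],s['torque'],s['grip_width']);R=Ro.from_rotvec(s['tool_rot']);print((R*Rt(0).inv()).as_rotvec(True))
im=ctrl.get_image('top'); cv2.imwrite('pics/t2.png',cv2.resize(im[120:280,260:460,::-1],None,fx=3,fy=3))"
```

```text
[ 0.55680951 -0.11739599  0.1624424 ] [-0.03856491 -0.19781933  0.29808954  2.31894798 -0.37550512  0.37034879
  0.60849141] [-1.87439839 -7.13540591 -1.85284413] [-1.2267288   1.36935717 -0.80621146] 0.11284409268393673
[ 1.12885209e+00 -3.95587140e+01 -1.95747331e-02]
```

View pics/t2.png

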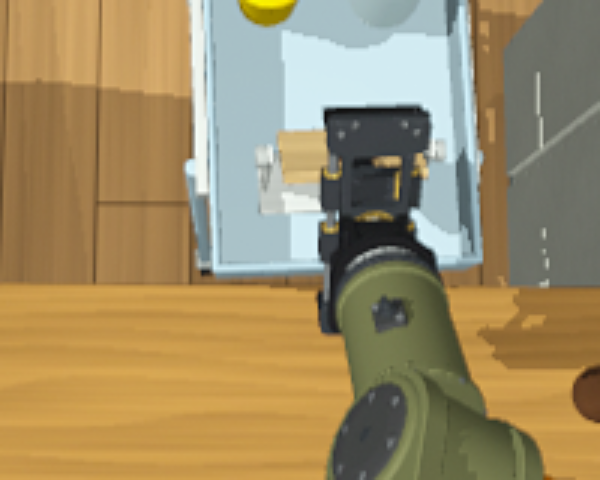

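The top view shows the plate tilted forward in the grip between the nuts at (264,155) and (437,148). The tier has moved rearward with it. I'll release, back out, close, and push the front edge down.

step_arm --commands '[{"travel": [0, 0, 0], "turn": [0, 0, 0]}, {"travel": [0, 0, 0], "turn": [0, 0, 0]}, {"travel": [0, 0, 0], "turn": [0, 0, 0]}]' --gripper 0.4

```text
time: 5.7
position: [0.557, -0.1152, 0.1632]
tool_rot: [1.797, 1.853, 0.669]
ft_force: [0.0, 0.1, 0.5]
grip_width: 0.301
grip_force: 0.0
```

step_arm --commands '[{"travel": [0, 0, -0.015], "turn": [0, 0, 0]}, {"travel": [0, 0, -0.035], "turn": [0, 0, 0]}, {"travel": [0, 0, -0.055], "turn": [0, 0, 0]}, {"travel": [0, 0, -0.06], "turn": [0, 0, 0]}, {"travel": [0, 0, -0.06], "turn": [0, 0, 0]}]'

```text
time: 6.2
position: [0.5253, -0.1193, 0.2068]
tool_rot: [1.798, 1.856, 0.67]
ft_force: [-0.4, -0.1, 0.6]
grip_width: 0.403
grip_force: 0.0
```

```bash
cat >> h.py <<'E'
def path(piv,th,pts):  # tip-centre points (x,z) mm rel. pivot, tool tilt th; travels from the current pose
    s=ctrl.get_state(); R=Ro.from_rotvec(s['tool_rot']); Rf=Rt(th); z=Rf.as_matrix()[:,2]
    print(s['time'],s['position'],'turn',np.round(np.degrees((R.inv()*Rf).as_rotvec()),1))
    out=[R.inv().apply(np.array(piv)+Ro.from_euler('z',PSI).apply([x/1e3,0,h/1e3])-.014*z-s['position']) for x,h in pts]
    for q,o in zip(pts,out): print(q,np.round(o,4).tolist())
E
python3 - <<'E'
from h import *
goto([.5805-.005-.007,-.118,.135+.055+.012],30)
path([.5805,-.118,.135],30,[(-5,55)])
print(ctrl.get_state()['joint_positions'],ctrl.get_state()['grip_width'])
E
```

```text
travel [-0.0001, 0.0303, 0.0312] turn [9.52, -0.28, 0.09]
6.2 [ 0.52530035 -0.11933262  0.20680277] turn [ 9.5 -0.3  0.1]
(-5, 55) [-0.0004, 0.0304, 0.0311]
[ 0.52160015 -0.3017313  -0.17153339  2.30377864 -0.57261151  0.55014616
  0.77607765] 0.4028738708631301
```

step_arm --commands '[{"travel": [0, 0.012, 0], "turn": [3, 0, 0]}, {"travel": [0, 0.025, 0], "turn": [6, 0, 0]}, {"travel": [0, 0.03, 0.01], "turn": [9.5, 0, 0]}, {"travel": [0, 0.03, 0.025], "turn": [9.5, 0, 0]}, {"travel": [0, 0.03, 0.031], "turn": [9.5, 0, 0]}]' --gripper 0.0

```text
time: 6.7
position: [0.5683, -0.118, 0.2005]
tool_rot: [1.902, 1.963, 0.529]
ft_force: [-0.3, 0.3, -1.3]
grip_width: 0.048
grip_force: 0.0
```

step_arm --commands '[{"travel": [0, 0, 0], "turn": [0, 0, 0]}, {"travel": [0, 0, 0], "turn": [0, 0, 0]}]'

```text
time: 6.9
position: [0.5671, -0.1186, 0.2007]
tool_rot: [1.903, 1.961, 0.528]
ft_force: [-0.0, -0.0, -0.4]
grip_width: 0.009
grip_force: 0.0
```

Run:
```python
from h import *
path([.5805,-.118,.135],30,[(-5,55),(-5,36),(-12,30),(-17,23),(-20,17),(-21,12.5),(-23,3),(-24,-8),(-28,-13),(-31,-21),(-32,-31),(-29,-38),(-27,-39)])
s=ctrl.get_state();print(s['joint_positions'],s['grip_width'],s['ft_force'])
im=ctrl.get_image('wrist'); cv2.imwrite('pics/w2.png',im[:,:,::-1])
```

```text
6.9 [ 0.56706015 -0.11861209  0.20067078] turn [-0.1 -0.3  0. ]
(-5, 55) [0.0002, 0.002, -0.0005]
(-5, 36) [0.0002, -0.0075, 0.0159]
(-12, 30) [0.0001, -0.0166, 0.0176]
(-17, 23) [0.0001, -0.0244, 0.0212]
(-20, 17) [0.0001, -0.03, 0.0249]
(-21, 12.5) [0.0001, -0.0331, 0.0283]
(-23, 3) [0.0001, -0.0396, 0.0356]
(-24, -8) [0.0, -0.0459, 0.0446]
(-28, -13) [0.0, -0.0519, 0.0469]
(-31, -21) [-0.0, -0.0585, 0.0524]
(-32, -31) [-0.0, -0.0643, 0.0605]
(-29, -38) [-0.0001, -0.0652, 0.0681]
(-27, -39) [-0.0001, -0.064, 0.07]
[ 0.59340621 -0.12490312 -0.3229022   2.1025478  -0.30311222  0.67574276
  0.48371866] 0.008637646049323348 [-0.02812541 -0.0011201  -0.44431274]
```

View pics/w2.png

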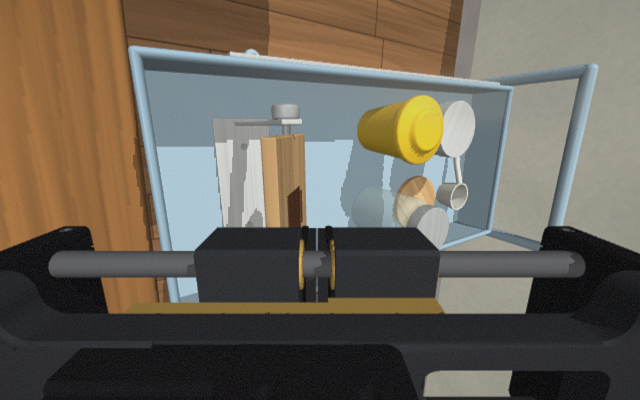

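The wrist view shows the plate leaning forward (262–305, row 135) with the solid inlay coming into view, and the closed fingers just above it. Now I'll push the edge down along the planned path.

step_arm --commands '[{"travel": [0, -0.003, 0.008], "turn": [0, 0, 0]}, {"travel": [0, -0.0075, 0.016], "turn": [0, 0, 0]}, {"travel": [0, -0.012, 0.017], "turn": [0, 0, 0]}, {"travel": [0, -0.0165, 0.0175], "turn": [0, 0, 0]}, {"travel": [0, -0.0205, 0.0195], "turn": [0, 0, 0]}]'

```text
time: 7.45
position: [0.5598, -0.1191, 0.1743]
tool_rot: [1.901, 1.959, 0.529]
ft_force: [0.6, 0.6, 1.8]
grip_width: 0.006
grip_force: 0.9
```

step_arm --commands '[{"travel": [0, -0.004, 0.002], "turn": [0, 0, 0]}, {"travel": [0, -0.007, 0.0035], "turn": [0, 0, 0]}, {"travel": [0, -0.0095, 0.0055], "turn": [0, 0, 0]}, {"travel": [0, -0.0125, 0.009], "turn": [0, 0, 0]}, {"travel": [0, -0.016, 0.0125], "turn": [0, 0, 0]}]'

```text
time: 7.95
position: [0.552, -0.1194, 0.1547]
tool_rot: [1.902, 1.96, 0.528]
ft_force: [0.9, -0.8, 1.0]
grip_width: 0.008
grip_force: 0.9
```

step_arm --commands '[{"travel": [0, -0.003, 0.0035], "turn": [0, 0, 0]}, {"travel": [0, -0.006, 0.007], "turn": [0, 0, 0]}, {"travel": [0, -0.0095, 0.0125], "turn": [0, 0, 0]}, {"travel": [0, -0.013, 0.014], "turn": [0, 0, 0]}, {"travel": [0, -0.0155, 0.015], "turn": [0, 0, 0]}]'

```text
time: 8.45
position: [0.5456, -0.1191, 0.1336]
tool_rot: [1.903, 1.961, 0.528]
ft_force: [-0.3, -0.4, 2.7]
grip_width: 0.01
grip_force: 1.0
```

Run:
```python
from h import *
path([.5805,-.118,.135],30,[(-28,-13),(-31,-21),(-32,-31),(-29,-38),(-27,-39)])
s=ctrl.get_state();print(s['joint_positions'],s['grip_width'],s['ft_force'])
im=ctrl.get_image('wrist'); a=cv2.resize(im[:260,:,::-1],None,fx=.62,fy=.62)
b=ctrl.get_image('scene')[170:280,200:360,::-1]; b=cv2.resize(b,(397,273))
cv2.imwrite('pics/w3.png',np.vstack([a[:,:396],b[:,:396]]))
```

```text
8.45 [ 0.54557087 -0.11907811  0.13358256] turn [-0.1 -0.3  0. ]
(-28, -13) [0.0001, 0.0002, -0.0005]
(-31, -21) [0.0, -0.0064, 0.0049]
(-32, -31) [0.0, -0.0122, 0.0131]
(-29, -38) [-0.0, -0.0131, 0.0207]
(-27, -39) [-0.0, -0.0119, 0.0225]
[ 0.58739206 -0.08832439 -0.31256856  2.21982894 -0.35809857  0.5313624
  0.56533722] 0.01034443618300995 [-0.3330767  -0.37845078  2.70035086]
```

View pics/w3.png

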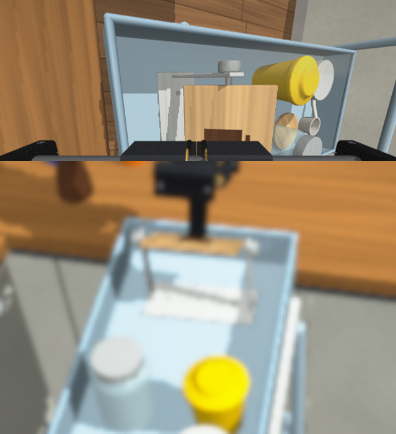

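The plate is now past flat, with the rear edge rising (upper panel, plate at 184–278, row 85 down). I'll continue.

step_arm --commands '[{"travel": [0, -0.003, 0.0025], "turn": [0, 0, 0]}, {"travel": [0, -0.0064, 0.005], "turn": [0, 0, 0]}, {"travel": [0, -0.0095, 0.009], "turn": [0, 0, 0]}, {"travel": [0, -0.0122, 0.013], "turn": [0, 0, 0]}, {"travel": [0, -0.0126, 0.017], "turn": [0, 0, 0]}]'

```text
time: 9.05
position: [0.543, -0.1191, 0.1122]
tool_rot: [1.904, 1.961, 0.527]
ft_force: [-0.9, 0.3, 1.8]
grip_width: 0.008
grip_force: 0.6
```

step_arm --commands '[{"travel": [0, -0.0004, 0.004], "turn": [0, 0, 0]}, {"travel": [0, 0.001, 0.0055], "turn": [0, 0, 0]}, {"travel": [0, 0.003, 0.007], "turn": [0, 0, 0]}, {"travel": [0, 0.005, 0.009], "turn": [0, 0, 0]}]'

```text
time: 9.45
position: [0.5521, -0.1187, 0.1073]
tool_rot: [1.903, 1.962, 0.528]
ft_force: [-1.0, -0.6, -0.3]
grip_width: 0.008
grip_force: 0.7
```

Run:
```python
from h import *
s=ctrl.get_state();print(s['position'],s['joint_positions'],s['grip_width'],s['ft_force'])
c=cam('wrist',s); np.savez('w4.npz',K=c[0],R=c[1],t=c[2])
im=ctrl.get_image('wrist'); cv2.imwrite('pics/w4.png',im[:,:,::-1])
```

```text
[ 0.55211315 -0.11872834  0.10734408] [ 0.57989674 -0.03252953 -0.31824557  2.23143921 -0.35669632  0.46389823
  0.57069616] 0.008390519214153905 [-1.02142296 -0.61219835 -0.29413439]
```

View pics/w4.png

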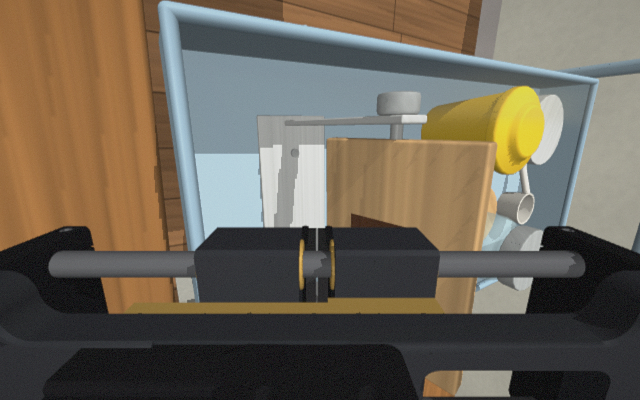

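Run:
```python
from h import *
from scipy.optimize import least_squares
d=np.load('w4.npz');K,R,t=d['K'],d['R'],d['t']
def pr(X): q=K@(R@X+t); return q[:2]/q[2]
def corners(v):
    px,py,ph=v; M=Ro.from_euler('z',PSI); P=np.array([px,py,.135]); o=[]
    for s in(.042,-.042):
        o.append(P+M.apply([s*-np.sin(ph)+.005*np.cos(ph),.06,s*np.cos(ph)+.005*np.sin(ph)]))
    return o
f=lambda v:np.r_[pr(corners(v)[0])-[327,140],pr(corners(v)[1])-[492,142]]
r=least_squares(f,[.58,-.118,2.6]);print(r.x[:2],np.degrees(r.x[2]),r.fun)
```

```text
[ 0.58113443 -0.11434798] 165.55565339269214 [-0.10326044 -2.35127746  0.12738597  1.53071822]
```

The plate is at −165.6° and the pivot at (0.581, −0.114). I'll back out, come over vertically, and grip the top edge to true it up.

step_arm --commands '[{"travel": [0, -0.002, -0.015], "turn": [0, 0, 0]}, {"travel": [0, -0.002, -0.04], "turn": [0, 0, 0]}, {"travel": [0, -0.002, -0.075], "turn": [0, 0, 0]}, {"travel": [0, 0.01, -0.11], "turn": [6, 0, 0]}, {"travel": [0, 0.03, -0.13], "turn": [12, 0, 0]}]' --gripper 0.0

```text
time: 10.0
position: [0.5117, -0.1217, 0.238]
tool_rot: [2.027, 2.083, 0.327]
ft_force: [2.2, -0.0, 0.7]
grip_width: 0.005
grip_force: 0.0
```

Run:
```python
from h import *
s=ctrl.get_state();print(s['position'],s['joint_positions'])
goto([.586,-.115,.235],0)
```

```text
[ 0.51174201 -0.12171974  0.23795744] [ 0.64522215 -0.1537077  -0.36704831  1.98454129 -0.17306711  1.00830816
  0.37226054]
travel [0.0047, 0.0699, 0.0256] turn [17.83, -0.0, -0.08]
```

step_arm --commands '[{"travel": [0.001, 0.02, 0.005], "turn": [5, 0, 0]}, {"travel": [0.002, 0.04, 0.011], "turn": [10, 0, 0]}, {"travel": [0.004, 0.06, 0.02], "turn": [15, 0, 0]}, {"travel": [0.0047, 0.07, 0.0256], "turn": [17.8, 0, 0]}, {"travel": [0.0047, 0.07, 0.0256], "turn": [17.8, 0, 0]}]' --gripper 0.7

```text
time: 10.5
position: [0.5905, -0.1124, 0.2313]
tool_rot: [-2.182, -2.256, -0.01]
ft_force: [-0.1, -0.2, -0.6]
grip_width: 0.377
grip_force: 0.0
```

step_arm --commands '[{"travel": [0, 0, 0], "turn": [0, 0, 0]}, {"travel": [0, 0, 0], "turn": [0, 0, 0]}, {"travel": [0, 0, 0], "turn": [0, 0, 0]}]'

```text
time: 10.8
position: [0.5871, -0.1141, 0.2336]
tool_rot: [2.187, 2.254, 0.007]
ft_force: [0.4, -0.1, -0.1]
grip_width: 0.637
grip_force: 0.0
```

Run:
```python
from h import *
s=ctrl.get_state();print(s['position'],s['joint_positions'],s['grip_width'])
goto([.586,-.115,.170],0)
```

```text
[ 0.58707078 -0.11411371  0.23355072] [ 0.5411221   0.24098901 -0.46161012  1.58039398  0.10635633  1.34233116
  0.09745477] 0.6372925360746726
travel [-0.001, -0.0013, 0.0635] turn [0.22, -0.14, 0.08]
```

step_arm --commands '[{"travel": [0, -0.001, 0.02], "turn": [0, 0, 0]}, {"travel": [-0.001, -0.001, 0.04], "turn": [0, 0, 0]}, {"travel": [-0.001, -0.001, 0.055], "turn": [0, 0, 0]}, {"travel": [-0.001, -0.001, 0.0635], "turn": [0.2, 0, 0]}, {"travel": [-0.001, -0.001, 0.0635], "turn": [0.2, -0.1, 0]}]'

```text
time: 11.3
position: [0.5862, -0.1146, 0.1683]
tool_rot: [-2.185, -2.253, 0.001]
ft_force: [0.3, 0.4, -0.0]
grip_width: 0.698
grip_force: 0.0
```

step_arm --commands '[{"travel": [0, 0, 0], "turn": [0, 0, 0]}, {"travel": [0, 0, 0], "turn": [0, 0, 0]}, {"travel": [0, 0, 0], "turn": [0, 0, 0]}, {"travel": [0, 0, 0], "turn": [0, 0, 0]}, {"travel": [0, 0, 0], "turn": [0, 0, 0]}]' --gripper 0.0 --force 15

```text
time: 11.8
position: [0.5872, -0.1145, 0.1696]
tool_rot: [-2.186, -2.255, -0.001]
ft_force: [0.2, 0.3, -0.8]
grip_width: 0.328
grip_force: 0.0
```

step_arm --commands '[{"travel": [0, 0, 0], "turn": [0, 0, 0]}, {"travel": [0, 0, 0], "turn": [0, 0, 0]}, {"travel": [0, 0, 0], "turn": [0, 0, 0]}, {"travel": [0, 0, 0], "turn": [0, 0, 0]}, {"travel": [0, 0, 0], "turn": [0, 0, 0]}]'

```text
time: 12.3
position: [0.5869, -0.1144, 0.1691]
tool_rot: [-2.185, -2.254, -0.001]
ft_force: [-0.1, 0.3, 0.1]
grip_width: 0.114
grip_force: 15.0
```

Run:
```python
from h import *
s=ctrl.get_state();print(s['position'],s['ft_force'],s['torque'],s['grip_width'],s['grip_force'])
goto([.5811,-.115,.171],0)
```

```text
[ 0.58692534 -0.11438283  0.169097  ] [-0.06859518  0.32153129  0.11892003] [-0.07803276  0.20717462  0.15200805] 0.11408000145417677 14.999997282866389
travel [-0.0004, -0.0058, -0.0019] turn [-0.06, -0.11, 0.15]
```

The grip closed to plate thickness, so the sign is upright in the pads. I'll ease the tier home while holding the sign.

step_arm --commands '[{"travel": [0, 0.001, 0], "turn": [0, 0, 0]}, {"travel": [0, 0.003, 0], "turn": [0, 0, 0]}, {"travel": [0, 0.005, 0], "turn": [0, 0, 0]}, {"travel": [0, 0.007, 0], "turn": [0, 0, 0]}, {"travel": [0, 0.009, 0], "turn": [0, 0, 0]}]' --force 8

```text
time: 12.8
position: [0.5962, -0.114, 0.1691]
tool_rot: [-2.185, -2.254, -0.001]
ft_force: [-2.0, 0.6, 0.4]
grip_width: 0.117
grip_force: 8.0
```

Run:
```python
from h import *
c=cam('top');K,R,t=c
# is front rim visible? compare image: find front rim row at left part
im=ctrl.get_image('top')[:,:,::-1]
o=cv2.resize(im[30:260,280:460],None,fx=3.2,fy=2.6,interpolation=2) 
cv2.imwrite('pics/t5.png',o); s=ctrl.get_state(); print(s['position'],s['ft_force'],s['grip_width'])
```

```text
[ 0.59661439 -0.11399368  0.16909453] [ 0.48494845 -0.19298823 -0.91210026] 0.11639654562357486
```

View pics/t5.png

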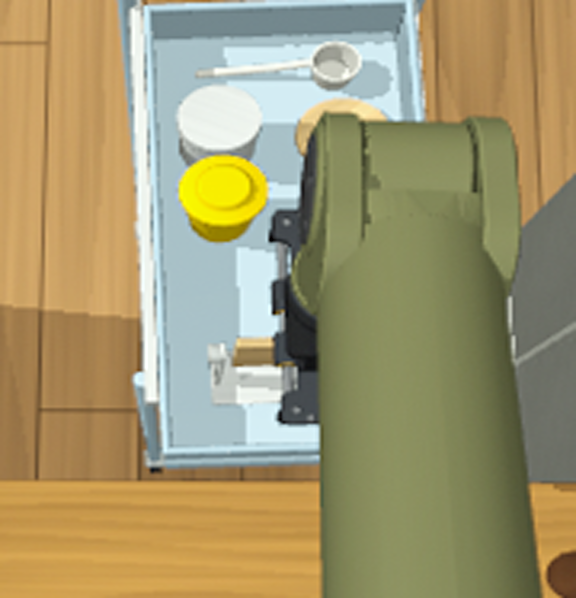

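The top view shows the tier front at display row 464, roughly level with the frame end, and the jar and cup standing. No stop yet, so I'll continue.

step_arm --commands '[{"travel": [0, 0.002, 0], "turn": [0, 0, 0]}, {"travel": [0, 0.004, 0], "turn": [0, 0, 0]}, {"travel": [0, 0.006, 0], "turn": [0, 0, 0]}, {"travel": [0, 0.008, 0], "turn": [0, 0, 0]}, {"travel": [0, 0.01, 0], "turn": [0, 0, 0]}]'

```text
time: 13.35
position: [0.6061, -0.1136, 0.1691]
tool_rot: [-2.185, -2.254, -0.001]
ft_force: [-0.9, 1.0, -1.2]
grip_width: 0.119
grip_force: 8.0
```

step_arm --commands '[{"travel": [0, 0.0015, 0], "turn": [0, 0, 0]}, {"travel": [0, 0.003, 0], "turn": [0, 0, 0]}, {"travel": [0, 0.0045, 0], "turn": [0, 0, 0]}, {"travel": [0, 0.006, 0], "turn": [0, 0, 0]}, {"travel": [0, 0.0075, 0], "turn": [0, 0, 0]}]'

```text
time: 13.85
position: [0.6135, -0.1133, 0.1691]
tool_rot: [-2.185, -2.254, -0.001]
ft_force: [-1.2, 1.3, -1.7]
grip_width: 0.115
grip_force: 8.0
```

step_arm --commands '[{"travel": [0, 0.0015, 0], "turn": [0, 0, 0]}, {"travel": [0, 0.003, 0], "turn": [0, 0, 0]}, {"travel": [0, 0.0045, 0], "turn": [0, 0, 0]}, {"travel": [0, 0.006, 0], "turn": [0, 0, 0]}, {"travel": [0, 0.0075, 0], "turn": [0, 0, 0]}]'

```text
time: 14.35
position: [0.6211, -0.113, 0.1691]
tool_rot: [-2.185, -2.254, -0.001]
ft_force: [-2.0, 3.8, -2.4]
grip_width: 0.115
grip_force: 8.0
```

step_arm --commands '[{"travel": [0, 0.0015, 0], "turn": [0, 0, 0]}, {"travel": [0, 0.003, 0], "turn": [0, 0, 0]}, {"travel": [0, 0.0045, 0], "turn": [0, 0, 0]}, {"travel": [0, 0.006, 0], "turn": [0, 0, 0]}, {"travel": [0, 0.0075, 0], "turn": [0, 0, 0]}]'

```text
time: 14.85
position: [0.6286, -0.1127, 0.1692]
tool_rot: [-2.185, -2.254, -0.002]
ft_force: [-2.4, 4.1, -3.5]
grip_width: 0.117
grip_force: 8.0
```

step_arm --commands '[{"travel": [0.0003, 0.0015, -0.0002], "turn": [0, 0, 0]}, {"travel": [0.0005, 0.003, -0.0003], "turn": [0, 0, 0]}, {"travel": [0.0005, 0.0045, -0.0003], "turn": [0, 0, 0]}, {"travel": [0.0005, 0.006, -0.0003], "turn": [0, 0, 0]}, {"travel": [0.0006, 0.0075, -0.0003], "turn": [0, 0, 0]}]'

```text
time: 15.35
position: [0.6359, -0.1124, 0.1692]
tool_rot: [-2.185, -2.254, -0.0]
ft_force: [-1.3, 2.1, -4.8]
grip_width: 0.116
grip_force: 8.0
```

step_arm --commands '[{"travel": [0, 0.0015, 0], "turn": [0, 0, 0]}, {"travel": [0, 0.003, 0], "turn": [0, 0, 0]}, {"travel": [0, 0.0045, 0], "turn": [0, 0, 0]}, {"travel": [0, 0.006, 0], "turn": [0, 0, 0]}, {"travel": [0, 0.0075, 0], "turn": [0, 0, 0]}]'

```text
time: 15.85
position: [0.6434, -0.1121, 0.1692]
tool_rot: [-2.185, -2.254, -0.001]
ft_force: [-1.6, 3.0, -7.1]
grip_width: 0.11
grip_force: 8.0
```

step_arm --commands '[{"travel": [0.0002, 0.0015, 0.0003], "turn": [0, 0, 0]}, {"travel": [0.0004, 0.003, 0.0006], "turn": [0, 0, 0]}, {"travel": [0.0005, 0.0045, 0.0008], "turn": [0, 0, 0]}, {"travel": [0.0006, 0.006, 0.0009], "turn": [0, 0, 0]}, {"travel": [0.0007, 0.0075, 0.0009], "turn": [0, 0, 0]}]'

```text
time: 16.35
position: [0.6514, -0.1117, 0.1692]
tool_rot: [-2.187, -2.255, -0.001]
ft_force: [-1.9, 0.7, -2.9]
grip_width: 0.112
grip_force: 8.0
```

Run:
```python
from h import *
s=ctrl.get_state(); print(s['position'],s['ft_force'],s['torque'],s['grip_width'],s['joint_positions'])
goto([.6509,-.112,.1692],0)
```

```text
[ 0.65141715 -0.11169178  0.16920555] [-1.85723806  0.66890034 -2.94025357] [0.09668227 0.49511192 0.04064327] 0.11165653154207215 [ 0.47083016  0.41697313 -0.44681646  1.49527418  0.18308045  1.27100385
  0.03396777]
travel [-0.0003, -0.0005, 0.0] turn [0.01, -0.06, 0.11]
```

step_arm --commands '[{"travel": [0, 0.001, 0.0001], "turn": [0, 0, 0]}, {"travel": [0.0001, 0.002, 0.0002], "turn": [0, 0, 0]}, {"travel": [0.0001, 0.003, 0.0002], "turn": [0, 0, 0]}, {"travel": [0.0002, 0.004, 0.0003], "turn": [0, 0, 0]}, {"travel": [0.0002, 0.005, 0.0003], "turn": [0, 0, 0]}]'

```text
time: 16.85
position: [0.6565, -0.1115, 0.1691]
tool_rot: [-2.187, -2.255, -0.002]
ft_force: [-1.1, -1.4, 1.6]
grip_width: 0.116
grip_force: 8.0
```

step_arm --commands '[{"travel": [0, 0.001, 0], "turn": [0, 0, 0]}, {"travel": [0, 0.002, 0], "turn": [0, 0, 0]}, {"travel": [0, 0.003, 0], "turn": [0, 0, 0]}, {"travel": [0, 0.004, 0], "turn": [0, 0, 0]}]'

```text
time: 17.25
position: [0.6593, -0.1113, 0.169]
tool_rot: [-2.186, -2.253, 0.002]
ft_force: [-5.9, -0.8, 7.1]
grip_width: 0.117
grip_force: 8.0
```

step_arm --commands '[{"travel": [0, 0.0005, 0.0], "turn": [0, 0, 0]}, {"travel": [0, 0.001, 0], "turn": [0, 0, 0]}, {"travel": [0, 0.001, 0], "turn": [0, 0, 0]}]'

```text
time: 17.55
position: [0.6596, -0.1113, 0.169]
tool_rot: [-2.185, -2.252, 0.003]
ft_force: [-6.2, -1.1, 8.2]
grip_width: 0.115
grip_force: 8.0
```

Run:
```python
from h import *
s=ctrl.get_state(); print(s['position'],s['ft_force'],s['torque'],s['grip_width'],s['joint_positions'])
print((Ro.from_rotvec(s['tool_rot'])*Rt(0).inv()).as_rotvec(True))
```

```text
[ 0.65964959 -0.11133524  0.16903472] [-6.20182951 -1.05290019  8.20051971] [-0.39728156  1.64423294  0.06177359] 0.11487710430112465 [ 0.46092786  0.43660691 -0.44449142  1.46930146  0.1901107   1.28252543
  0.02838806]
[0.05056993 0.22139015 0.08506057]
```

step_arm --commands '[{"travel": [0, -0.0008, 0.0], "turn": [0, 0, 0]}, {"travel": [0, -0.0012, 0], "turn": [0, 0, 0]}, {"travel": [0, -0.0012, 0], "turn": [0, 0, 0]}]'

```text
time: 17.85
position: [0.6594, -0.1113, 0.1691]
tool_rot: [-2.186, -2.254, 0.0]
ft_force: [-3.9, -1.2, 6.2]
grip_width: 0.121
grip_force: 8.0
```

step_arm --commands '[{"travel": [0, -0.0003, 0.0], "turn": [0, 0, 0]}, {"travel": [0, -0.0006, 0], "turn": [0, 0, 0]}, {"travel": [0, -0.0006, 0], "turn": [0, 0, 0]}]'

```text
time: 18.15
position: [0.6593, -0.1113, 0.169]
tool_rot: [-2.187, -2.254, -0.001]
ft_force: [-2.1, -2.5, 5.4]
grip_width: 0.115
grip_force: 8.0
```

step_arm --commands '[{"travel": [0, -0.0003, -0.0004], "turn": [0, 0, 0]}, {"travel": [0, -0.0003, -0.0006], "turn": [0, 0, 0]}, {"travel": [0, -0.0003, -0.0006], "turn": [0, 0, 0]}]' --force 25

```text
time: 18.45
position: [0.6591, -0.1113, 0.1691]
tool_rot: [-2.186, -2.255, -0.001]
ft_force: [-1.5, -2.3, 4.3]
grip_width: 0.114
grip_force: 25.0
```

Run:
```python
from h import *
s=ctrl.get_state(); print(s['position'],s['ft_force'],s['torque'],s['grip_width'])
print((Ro.from_rotvec(s['tool_rot'])*Rt(0).inv()).as_rotvec(True))
```

```text
[ 0.65906099 -0.11134491  0.16907098] [-1.50901468 -2.34079847  4.3038793 ] [-0.77893371  0.35572379  0.1765181 ] 0.11396085817557601
[0.06195988 0.01899935 0.10768604]
```

step_arm --commands '[{"travel": [0, 0, 0], "turn": [0, 0, 0]}, {"travel": [0, 0, 0], "turn": [0, 0, 0]}, {"travel": [0, 0, 0], "turn": [0, 0, 0]}, {"travel": [0, 0, 0], "turn": [0, 0, 0]}, {"travel": [0, 0, 0], "turn": [0, 0, 0]}]' --gripper 0.5

```text
time: 18.95
position: [0.6588, -0.1103, 0.1687]
tool_rot: [-2.185, -2.254, -0.001]
ft_force: [-0.2, 0.1, 0.2]
grip_width: 0.458
grip_force: 0.0
```

step_arm --commands '[{"travel": [0, 0, -0.02], "turn": [0, 0, 0]}, {"travel": [0, 0, -0.05], "turn": [0, 0, 0]}, {"travel": [0, 0, -0.085], "turn": [0, 0, 0]}, {"travel": [0, 0, -0.11], "turn": [0, 0, 0]}, {"travel": [0, 0, -0.11], "turn": [0, 0, 0]}]'

```text
time: 19.45
position: [0.661, -0.1106, 0.2839]
tool_rot: [2.184, 2.253, 0.009]
ft_force: [0.2, 0.6, 0.4]
grip_width: 0.499
grip_force: 0.0
```

step_arm --commands '[{"travel": [0, -0.04, -0.01], "turn": [0, 0, 0]}, {"travel": [0, -0.08, -0.02], "turn": [0, 0, 0]}, {"travel": [0, -0.12, -0.03], "turn": [0, 0, 0]}, {"travel": [0, -0.14, -0.03], "turn": [0, 0, 0]}, {"travel": [0, -0.14, -0.03], "turn": [0, 0, 0]}]'

```text
time: 19.95
position: [0.5169, -0.1159, 0.3092]
tool_rot: [-2.188, -2.253, 0.001]
ft_force: [0.7, -0.3, 0.1]
grip_width: 0.499
grip_force: 0.0
```

Run:
```python
from h import *
s=ctrl.get_state(); c=cam('wrist',s); im=ctrl.get_image('wrist'); np.savez('w6.npz',K=c[0],R=c[1],t=c[2])
print(s['time'],s['position'],s['qd'])
a=im[:260,:,::-1]
b=ctrl.get_image('scene')[150:300,200:360,::-1]; b=cv2.resize(b,(360,338)); d=ctrl.get_image('top')[30:240,300:440,::-1]; d=cv2.resize(d,(280,338))
cv2.imwrite('pics/w6.png',np.vstack([a,np.hstack([b,d])]))
```

```text
19.95 [ 0.51692639 -0.1159108   0.30923269] [-0.0203047   0.06333444 -0.01129249 -0.04782118  0.01169304 -0.03084084
 -0.0201443 ]
```

View pics/w6.png

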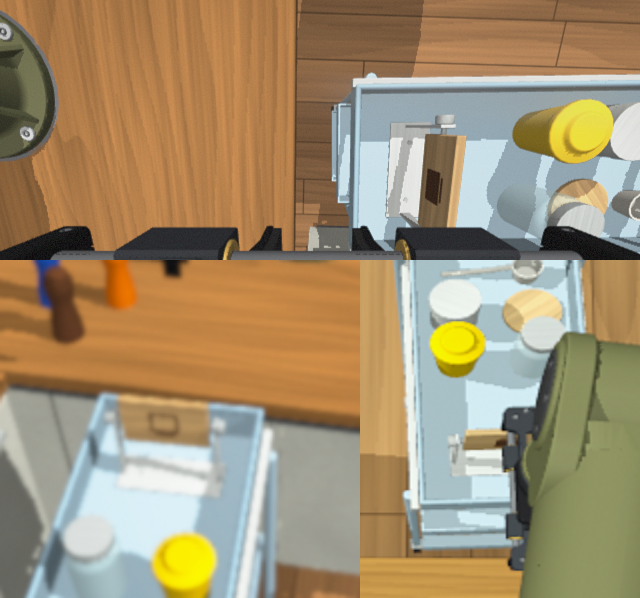

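The wrist view shows the solid jar on the front face, with the plate's left end at columns 424–465, row 135. The outline now faces the rear, and the jar, cup and mill are standing. I'll measure how upright it is.

Run:
```python
from h import *
from scipy.optimize import least_squares
d=np.load('w6.npz');K,R,t=d['K'],d['R'],d['t']
im=cv2.imread('pics/w6.png')
for r in (150,170): 
    g=im[r,:,:].astype(int); print(r,[(u,*g[u]) for u in list(range(418,430))+list(range(446,470))])
def pr(X): q=K@(R@X+t); return q[:2]/q[2]
def pt(v,s,n,y): px,ph=v; return np.array([px,-.1125,.135])+Ro.from_euler('z',PSI).apply([s*-np.sin(ph)+n*np.cos(ph),y,s*np.cos(ph)+n*np.sin(ph)])
f=lambda v:np.r_[[pr(pt(v,.042,.005,.06))[0]-424,pr(pt(v,-.042,.005,.06))[0]-454.5,pr(pt(v,-.042,-.005,.06))[0]-465.5]]
r=least_squares(f,[.659,3.14]);print(r.x[0],np.degrees(r.x[1]),r.fun)
v=(.659,np.pi);print([pr(pt(v,*q,.06)) for q in((.042,.005),(-.042,.005),(-.042,-.005))])
```

```text
150 [(418, np.int64(232), np.int64(234), np.int64(233)), (419, np.int64(231), np.int64(234), np.int64(232)), (420, np.int64(230), np.int64(233), np.int64(231)), (421, np.int64(229), np.int64(231), np.int64(230)), (422, np.int64(231), np.int64(234), np.int64(232)), (423, np.int64(205), np.int64(214), np.int64(217)), (424, np.int64(84), np.int64(104), np.int64(117)), (425, np.int64(59), np.int64(83), np.int64(100)), (426, np.int64(59), np.int64(84), np.int64(101)), (427, np.int64(69), np.int64(93), np.int64(113)), (428, np.int64(64), np.int64(90), np.int64(110)), (429, np.int64(63), np.int64(87), np.int64(107)), (446, np.int64(67), np.int64(93), np.int64(114)), (447, np.int64(68), np.int64(96), np.int64(117)), (448, np.int64(67), np.int64(96), np.int64(115)), (449, np.int64(68), np.int64(98), np.int64(118)), (450, np.int64(66), np.int64(94), np.int64(116)), (451, np.int64(68), np.int64(94), np.int64(115)), (452, np.int64(65), np.int64(88), np.int64(111)), (453, np.int64(56), np.int64(82), np.int64(103)), (454, np.int64(70), np.int64(94), np.int64(116)), (455, np.int64(105), np.int64(14
[... 2081 characters left out ...]
p.int64(126), np.int64(179), np.int64(217)), (461, np.int64(125), np.int64(180), np.int64(218)), (462, np.int64(166), np.int64(186), np.int64(198)), (463, np.int64(235), np.int64(224), np.int64(202)), (464, np.int64(235), np.int64(227), np.int64(205)), (465, np.int64(232), np.int64(224), np.int64(202)), (466, np.int64(232), np.int64(224), np.int64(202)), (467, np.int64(233), np.int64(226), np.int64(203)), (468, np.int64(234), np.int64(225), np.int64(204)), (469, np.int64(234), np.int64(226), np.int64(205))]
0.6573175427078768 180.65677907169493 [ 0.02547541  0.32917456 -0.34874767]
[array([424.98712372, 134.62650742]), array([457.07210251, 137.24391406]), array([467.33675302, 137.24947335])]
```

```bash
python3 -c "
from bench import ctrl
print(ctrl.close_job())"
```

```text
the job is handed in; nothing more can be done
None
```

The job is handed in, with no verdict shown: the sign is turned half over, solid jar to the front and upright to about 1°; the tier was eased in until it met its stop; jar, cup and mill are seen standing, but I did not look at the mug again at the end (the arm only passed well above it).

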